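Fit the tube disc onto the rotator's splined spindle

TASK

Put the round tube disc onto the tube rotator's sloping splined spindle: rock it as you push until the teeth mesh and it sits fully home against the collar, then let go of it. Leave the cross-shaped head and everything else on the bench where it is.

Things in the scene. Friction and masses are not known exactly. Their poses are not given: they have to be found in the camera images.
- disc: Tube carrier to fit: round white plastic disc, 120 mm across, 5 mm thick, eight 12 mm high tube clips round its rim 51 mm from the centre, grey grip bar on top, steel ribs in the hub; 0.18 to 0.29 kg. It stands upright on its hub, 44 mm across, 30 mm long. Origin: centre of the hub's lower face; z up along the hub; disc's upper face at z = 35 mm, top of the bar at z = 69 mm. Start yaw within 0.8 rad of zero.
- disc_grip (a point): Where to pinch the grip bar: on the disc's axis, 57 mm above its origin, 22 mm above the disc's upper face. The bar is 40 mm long along the disc's x, 16 mm wide along its y (the flat faces to pinch) and 34 mm high.
- disc_bore (a point): Mouth of the disc's splined bore, at the disc's origin, facing down; open below, 30 mm deep. Six straight ribs run the whole depth, their faces 11.5 mm from the axis; the six grooves between them are 5.3 mm wide and reach 16.5 mm from the axis, one every 60 degrees, one of them along the disc's own +x.
- rotator: Tube rotator: white bench machine fixed to the bench, 180 x 140 mm, up to 150 mm high, dial and switch on its front (-x side), sloping top facing its front. Origin: on the bench, below the drive seat; x points from its front to its back.
- drive: Seat of the rotator's spindle on its sloping top: middle of the upper face of a fixed steel collar, 48 mm across, 125 mm above the bench. z points outward along the spindle, leaning 30 degrees from vertical towards the machine's front (-x of the rotator); y is level. This frame does not turn with the spindle. Fully home, the hub rests on the collar: disc's origin at the seat, its z along this z.
- teeth (a point): Upper end of the spindle's teeth, on its axis, 17 mm above the seat. Six straight teeth from the seat up to here, 3.5 mm wide, reaching 15 mm from the axis, core radius 10.8 mm. Their angle about the axis differs every time and is not measured: feel for it. Unmeshed, the hub's face rests here. Pitch 60 degrees, play about 3.5 degrees each way. The spindle is held by a geared motor; turning it takes over 0.5 N m.
- nose (a point): Free end of the spindle, on its axis, 27 mm above the seat. Smooth round nose between the teeth's upper end and here: 10.6 mm radius for 4 mm, then tapering to 6 mm radius at this end. It guides the bore before the teeth are met.
- cross: The other carrier, not wanted: same hub and grip bar, but with four narrow arms in a cross (130 mm across) instead of a round disc, 35 mm to the top of the arms and 69 mm to the top of the bar. Origin: centre of the hub's lower face. Stands loose on the bench.
- jar: Small amber jar, 36 mm across, 55 mm high, loose on the bench. Origin: centre of its underside.
- vial: Small clear bottle with a black cap, 28 mm across, 60 mm high, loose on the bench. Origin: centre of its underside.
Mind the look-alikes: they are no part of the job. Leave any pink or purple look-alike of the disc alone. What is shaped like the rotator but brown is not meant.

How it is judged:
By the outcome, as a careful person would: the job done as asked, in the order asked, and still so for the second after the job is handed in, with the robot touching nothing.
It also fails if it takes over 72 s, if anything falls off the work surface, if the arm or the gripper's body presses on something with over 40 N, if the wrist force passes 120 N, or if a joint passes its speed limit or range.

ROBOT

A 6-joint arm with a two-finger parallel gripper is mounted at the origin on the work surface. World frame = base frame: x ahead of the robot, y to its left, z up, the work surface at z = 0. Lengths are in m, angles in rad, forces in N, time in s.
With the tool pointing down it reaches from about 0.425 to 0.95 m from the base axis. Payload 3.5 kg.
Tool frame: the origin (TCP) lies midway between the tips of the shut fingers; the grasp point (between the pads) lies 19 mm behind it; z points along the fingers, y is the line along which they close (so a half turn about z gives the same grasp; the last joint's range is limited). The gripper opens to 85 mm and grips with 20 to 120 N. Pads are 22 mm wide; open, the fingers measure 114 mm over their backs; the gripper's body (76 mm by 85 mm) begins 54 mm behind the grasp point. The pads swing forward as they close: fully open they stand 13 mm farther back than shut.
Start: joints at [-1.379, 0.286, 1.577, -0, 1.279, -0.15], TCP at [0.226, -0.636, 0.199] pointing down, gripper open.
Joint ranges: [-2.77, 2.77], [-0.9, 2.22], [0.21, 2.48], [-1.53, 4.67], [0.24, 2.81], [-2.84, 2.84]. Speed limits (rad/s): [2.79, 2.79, 3.14, 3.14, 3.14, 3.14].

INTERFACE

Orientations are given as a unit quaternion [x, y, z, w].
In Python, from plant import * gives the robot as it stands.
- The arm moves only by the tool move_arm, never from a script. Its argument "moves" is a list of rows, each a list of 3 entries, a list of its own where there are three numbers: the opening, from 0 (shut) to 1 (fully open), then the shift along the tool's x, y, z in m, then the turn, a rotation vector about the tool's x, y, z in rad. A call has exactly 10 rows; each row shifts and turns the commanded pose from where the row before left it, along the tool's axes as they then stand; what a row does not reach is not made up. A row lasts 1/12 s, in which the tool goes at most 41.7 mm and 7.16 degrees, less where a joint would pass 70% of its speed; a pose out of reach is approached as far as the arm can. A call is refused whole if a number of a shift passes 0.0417 or a number of a turn 0.125, either way. A call with a gripper value outside its range is refused whole. The fingers move at their own pace and stop on an object; "grip_force" is the grip in N (left out, the last holds). Time passes only in rows, so rows that do not move let the fingers close, or fill a call up. It gives the time, the measured TCP pose, the force, the opening and the grip force at its end, in the units of the state.
- get_state(): the state, without advancing time (a new reading comes with each control period).
- read_camera(name): name is "side" or "top" or "wrist"; returns the picture (384x512x3 uint8, red, green, blue); there is no depth.
- camera_params(name): a dict with "fx", "fy", "cx", "cy" (pixels), "rvec" (rotation vector, rad) and "tvec" (3), from world to camera coordinates, as OpenCV has them; the wrist camera has in their place "tool_from_camera" (4x4, takes a point from camera to tool coordinates, whose origin is the TCP and whose axes are the flange's). Camera axes: x right, y down, z forward; pixel columns grow to the right and rows downward; lengths in m; the calibration is good to about 2 mm. A picture is of the moment at which its call begins: read the wrist's pose just before it. camera_params takes no time and is no camera call.
- sign_off(): hands the job in; it is judged then, once.
The state is a dict: "time": time; "qpos": joint angles; "dq": joint speeds; "joint_efforts": joint torques, N m; "eef_pos": TCP position; "tcp_rot": TCP orientation; "contact_force": force on the tool from outside, world axes, zero at the start; "wrist_torque": the same for the moment, N m; "opening": opening from 0.0 (shut) to 1.0 (fully open); "finger_force": force on a finger pad.
Only numpy, scipy, OpenCV 4.12 (cv2) and the standard library are available. Lean on these libraries where they do the work, as an engineer would, in place of code of your own. Each camera call takes 0.05 s, during which the arm holds its last target. There are 200 camera calls.

## Working session

There is one attempt and no reset: what is moved stays moved. The work goes in short steps, Python scripts to look and compute and a tool call to move; the robot and the scene stay as the last step left them, time stands still between calls to the robot, and variables do not carry over. Pictures are saved under pics/ and viewed, at most 10 in all, crops included, and the job is handed in when it is done.

Besides the shell and the picture viewer there is one more tool, called after "Call:" as name([rows], argument=value, ...), one row to a line, values as JSON. move_arm: Moves the arm, as the interface text tells. Its arguments: {"type":"object","properties":{"moves":{"type":"array"},"grip_force":{"type":"number"}},"required":["moves"]}

```bash
ls; mkdir -p pics
python3 - <<'E'
from plant import *
import cv2
for n in ("side","top"):
    cv2.imwrite(f"pics/{n}0.png",read_camera(n)[:,:,::-1]); print(camera_params(n))
print(camera_params("wrist")); print(get_state())
E
```

```text
pics
{'fx': 390.90019171654853, 'fy': 390.90019171654853, 'cx': 256.2462155256056, 'cy': 192.02210197216823, 'rvec': array([ 1.93036657, -0.81131482,  0.506456  ]), 'tvec': array([-0.33974049,  0.27190691,  0.65837642])}
{'fx': 423.29440466990303, 'fy': 423.29440466990303, 'cx': 260.4766171780754, 'cy': 185.93498069436433, 'rvec': array([ 2.14497517, -2.16983604,  0.13929648]), 'tvec': array([-0.00141225,  0.48873554,  1.09275286])}
{'fx': 284.2431270526439, 'fy': 284.2431270526439, 'cx': 253.43818813552096, 'cy': 192.4362692055363, 'tool_from_camera': array([[-3.42560722e-04, -9.62369380e-01, -2.71744473e-01,
         6.88389552e-02],
       [ 9.99999775e-01, -4.86462810e-04,  4.62185179e-04,
         1.89221405e-03],
       [-5.76986444e-04, -2.71744253e-01,  9.62369330e-01,
        -1.74851497e-01],
       [ 0.00000000e+00,  0.00000000e+00,  0.00000000e+00,
         1.00000000e+00]])}
{'time': 0.1, 'qpos': array([-1.37897640e+00,  2.87133037e-01,  1.57805211e+00,  9.47638091e-06,
        1.27859288e+00, -1.50001973e-01]), 'dq': array([-0.00179444, -0.00339081, -0.00317316,  0.00049545, -0.00015674,
        0.00117061]), 'joint_efforts': array([ 7.75112785e-04, -4.07299447e+01, -2.93698275e+01, -1.24845596e-04,
        3.41374813e-03, -6.47897224e-06]), 'eef_pos': array([ 0.22616237, -0.63527113,  0.19723661]), 'tcp_rot': array([ 9.85429886e-01,  1.70078646e-01, -1.83104019e-05, -1.09254098e-03]), 'contact_force': array([0.17067061, 0.24132766, 0.22154154]), 'wrist_torque': array([ 0.03354077, -0.01139327, -0.01748293]), 'finger_force': 0.0, 'opening': 0.9996819194879326}
```

View pics/top0.png

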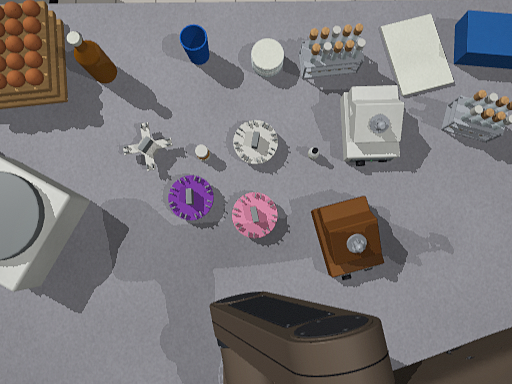

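View pics/side0.png

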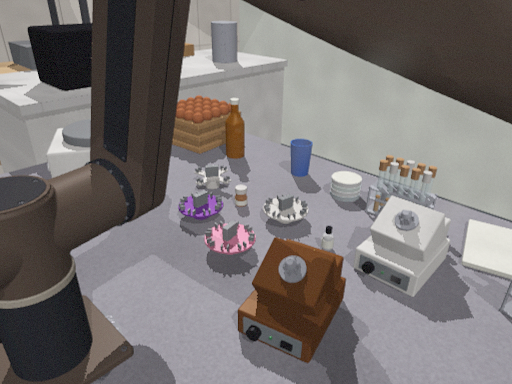

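Top view candidates: the white disc at (256,142) is the one wanted. The purple (190,198) and pink (255,215) discs are look-alikes. The white cross (148,147) and the plate stack (267,57) are not it either. The white rotator is at (375,123); the brown one at (348,237) is a look-alike.

```bash
cat > h.py <<'E'
from plant import *
import numpy as np, cv2
from scipy.spatial.transform import Rotation as R
def cam(n, st=None):
    p=camera_params(n); K=np.array([[p["fx"],0,p["cx"]],[0,p["fy"],p["cy"]],[0,0,1]])
    if n=="wrist":
        T=np.eye(4); T[:3,:3]=R.from_quat(st["tcp_rot"]).as_matrix(); T[:3,3]=st["eef_pos"]
        W=np.linalg.inv(T@p["tool_from_camera"]); return K,W[:3,:3],W[:3,3]
    return K,R.from_rotvec(p["rvec"]).as_matrix(),p["tvec"]
def plane(c,uv,z):
    K,A,t=c; o=-A.T@t; d=A.T@np.linalg.inv(K)@np.array([*uv,1.]); return o+d*(z-o[2])/d[2]
def proj(c,X):
    K,A,t=c; q=(K@(A@np.atleast_2d(X).T+t[:,None])); return (q[:2]/q[2]).T
def tri(cs,uvs):
    M=[];
    for c,uv in zip(cs,uvs):
        P=c[0]@np.c_[c[1],c[2]]; M+=[uv[0]*P[2]-P[0],uv[1]*P[2]-P[1]]
    v=np.linalg.svd(np.array(M))[2][-1]; return v[:3]/v[3]
E
python3 - <<'E'
from h import *
t,s=cam("top"),cam("side")
for n,uv in dict(disc=(256,142),pink=(255,215)).items(): print(n,plane(t,uv,.035),plane(t,uv,.069))
print("disc side",plane(s,(286,202),.069))
print("spindle",tri([t,s],[(379,124),(406,218)]),plane(t,(379,124),.148))
print("cross",plane(t,(148,147),.06)," vial",plane(t,(314,153),.06),"jar",plane(t,(202,152),.055))
a=cv2.resize(cv2.imread("pics/top0.png")[100:184,215:300],None,fx=4.5,fy=4.5,interpolation=2)
b=cv2.resize(cv2.imread("pics/top0.png")[80:170,335:415],None,fx=4.2,fy=4.2,interpolation=2)
a=cv2.resize(a,(382,378));b=cv2.resize(b,(336,378));cv2.imwrite("pics/c1.png",np.hstack([a,b]))
E
```

```text
disc [0.6069867  0.00358443 0.035     ] [0.59903413 0.00337683 0.069     ]
pink [0.41151947 0.00822294 0.035     ] [0.40955094 0.00787334 0.069     ]
disc side [ 0.58171266 -0.01441702  0.069     ]
spindle [ 0.62721383 -0.30110336  0.1267665 ] [ 0.62175401 -0.29544754  0.148     ]
cross [0.5909457  0.28589947 0.06      ]  vial [ 0.57010053 -0.14773096  0.06      ] jar [0.57709996 0.14537543 0.055     ]
```

View pics/c1.png

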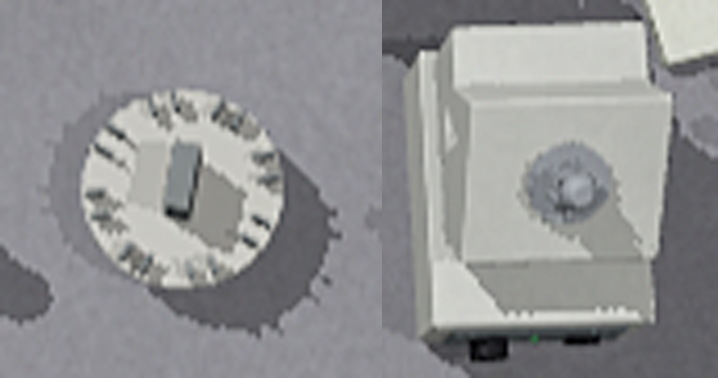

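```bash
cat >> h.py <<'E'
def tool(yaw,tilt=0):  # tool x at heading yaw, tool z leaning forward by tilt
    return R.from_euler('z',yaw)*R.from_matrix([[1,0,0],[0,-1,0],[0,0,-1]])*R.from_euler('y',tilt)
def rows(pos,rot,st=None,n=10,dec=4):
    """n equal steps from measured pose to target, in tool axes"""
    st=st or get_state(); p0=np.array(st["eef_pos"]); r0=R.from_quat(st["tcp_rot"]); rv=(r0.inv()*rot).as_rotvec()
    for i in range(n):
        r=r0*R.from_rotvec(rv*i/n); d=r.inv().apply((np.array(pos)-p0)/n)
        if i in(0,n//2,n-1): print(i,d.round(dec).tolist(),(rv/n).round(4).tolist())
E
python3 - <<'E'
from h import *
t=cam("top")
def ed(a,b,z):
    f=lambda q:plane(t,((q[0]-382)/4.2+335,q[1]/4.2+80),z)
    A,B=f(a),f(b); d=A-B; print(A.round(3),B.round(3),"yaw",np.arctan2(-d[0],d[1]).round(3))
ed((432,335),(655,322),.07); ed((465,262),(655,258),.1); ed((470,90),(668,95),.15); ed((455,28),(645,22),.15)
nose=plane(t,(381.7,124.8),.148); print(nose, plane(t,(379.3,123.6),.125))
# bar
g=lambda q:plane(t,(215+q[0]/4.494,100+q[1]/4.5),.069)
print(g((187,146)),g((177,212)),g((182,178)))
r=tool(0.03,np.pi/6*0+.5236); print(r.as_matrix())
st=get_state()
print("up first"); rows([.35,-.5,.32],tool(.2,.2)); 
print(nose+.07*np.array([-.5,0,.866]))
E
```

```text
[ 0.549 -0.231  0.07 ] [ 0.556 -0.369  0.07 ] yaw 0.048
[ 0.588 -0.246  0.1  ] [ 0.589 -0.36   0.1  ] yaw 0.01
[ 0.678 -0.241  0.15 ] [ 0.674 -0.356  0.15 ] yaw -0.037
[ 0.716 -0.234  0.15 ] [ 0.718 -0.345  0.15 ] yaw 0.022
[ 0.61969266 -0.3018954   0.148     ] [ 0.62909292 -0.30297707  0.125     ]
[0.62444737 0.00152251 0.069     ] [0.585539  0.0077032 0.069    ] [0.60554024 0.00461376 0.069     ]
[[ 8.65635110e-01  2.99955002e-02  4.99776077e-01]
 [ 2.59768468e-02 -9.99550034e-01  1.49977819e-02]
 [ 5.00001060e-01  1.73472348e-18 -8.66024792e-01]]
up first
0 [0.0162, -0.0086, -0.0123] [-0.0016, 0.0199, 0.0141]
5 [0.0167, -0.0097, -0.0107] [-0.0016, 0.0199, 0.0141]
9 [0.0169, -0.0106, -0.0094] [-0.0016, 0.0199, 0.0141]
[ 0.58469266 -0.3018954   0.20862   ]
```

Run:
```python
from h import *
rows([.42,-.43,.32],tool(.12,.3))
```

```text
0 [0.0251, -0.0129, -0.0122] [-0.0035, 0.0299, 0.022]
5 [0.0252, -0.0155, -0.0087] [-0.0035, 0.0299, 0.022]
9 [0.0246, -0.0175, -0.006] [-0.0035, 0.0299, 0.022]
```

Call:
move_arm([
  [0.5,[0.025,-0.013,-0.012],[-0.0035,0.03,0.022]],
  [0.5,[0.025,-0.0135,-0.0115],[-0.0035,0.03,0.022]],
  [0.5,[0.025,-0.014,-0.011],[-0.0035,0.03,0.022]],
  [0.5,[0.025,-0.0145,-0.01],[-0.0035,0.03,0.022]],
  [0.5,[0.025,-0.015,-0.009],[-0.0035,0.03,0.022]],
  [0.5,[0.025,-0.0155,-0.009],[-0.0035,0.03,0.022]],
  [0.5,[0.025,-0.016,-0.008],[-0.0035,0.03,0.022]],
  [0.5,[0.025,-0.0165,-0.0075],[-0.0035,0.03,0.022]],
  [0.5,[0.025,-0.017,-0.007],[-0.0035,0.03,0.022]],
  [0.5,[0.025,-0.0175,-0.006],[-0.0035,0.03,0.022]],
])

```text
time: 0.93
eef_pos: [0.4198, -0.4289, 0.3213]
tcp_rot: [0.987, 0.059, 0.15, -0.009]
contact_force: [0.5, -0.4, -0.6]
opening: 0.499
finger_force: 0.0
```

Run:
```python
from h import *
rows([.578,-.302,.222],tool(.02,.5236))
```

```text
0 [0.0135, -0.0107, 0.0146] [-0.0039, 0.0221, 0.0091]
5 [0.0113, -0.0116, 0.0158] [-0.0039, 0.0221, 0.0091]
9 [0.0094, -0.0122, 0.0165] [-0.0039, 0.0221, 0.0091]
```

Call:
move_arm([
  [0.5,[0.0135,-0.0107,0.0146],[-0.0039,0.022,0.009]],
  [0.5,[0.013,-0.011,0.015],[-0.0039,0.022,0.009]],
  [0.5,[0.0127,-0.011,0.015],[-0.0039,0.022,0.009]],
  [0.5,[0.0123,-0.0113,0.0153],[-0.0039,0.022,0.009]],
  [0.5,[0.0118,-0.0115,0.0156],[-0.0039,0.022,0.009]],
  [0.5,[0.0113,-0.0116,0.0158],[-0.0039,0.022,0.009]],
  [0.5,[0.011,-0.0118,0.016],[-0.0039,0.022,0.009]],
  [0.5,[0.0105,-0.012,0.016],[-0.0039,0.022,0.009]],
  [0.5,[0.01,-0.012,0.0163],[-0.0039,0.022,0.009]],
  [0.5,[0.0094,-0.0122,0.0165],[-0.0039,0.022,0.009]],
])

```text
time: 1.77
eef_pos: [0.578, -0.3021, 0.2207]
tcp_rot: [0.966, 0.01, 0.258, -0.002]
contact_force: [-0.0, -0.4, -0.9]
opening: 0.499
finger_force: 0.0
```

Run:
```python
from h import *
import pickle
st=get_state(); im=read_camera("wrist")[:,:,::-1].copy(); cv2.imwrite("pics/w1.png",im); pickle.dump(st,open("w1.pkl","wb"))
print(st["eef_pos"],R.from_quat(st["tcp_rot"]).as_matrix().round(3))
c=cam("wrist",st); n=np.array([.620,-.302,.148]); uv=proj(c,n)[0]; print(uv)
u,v=uv.astype(int); u0,v0=max(u-60,0),max(v-45,0); crop=im[v0:v0+90,u0:u0+120]
big=cv2.resize(crop,None,fx=5,fy=5,interpolation=2); print(u0,v0,crop.shape)
full=cv2.resize(im,(512,384)); cv2.imwrite("pics/w1c.png",big)
```

```text
[ 0.57801436 -0.30209259  0.22074535] [[ 0.867  0.021  0.499]
 [ 0.019 -1.     0.01 ]
 [ 0.499  0.001 -0.867]]
[252.15461982 188.34662318]
192 143 (90, 120, 3)
```

View pics/w1.png

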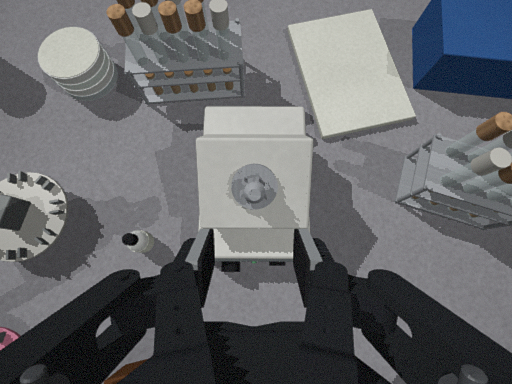

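View pics/w1c.png

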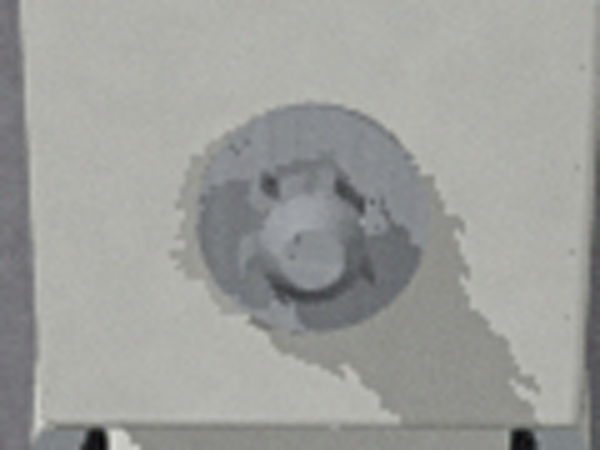

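Wrist view: the collar is centred at about (255.2,186.5) and the nose end at about (255.4,194.6). One tooth seems to point roughly "up" in the image. I'll refine the pose and overlay the teeth.

Run:
```python
from h import *
import pickle
from scipy.optimize import least_squares
st=pickle.load(open("w1.pkl","rb")); c=cam("wrist",st); im=cv2.imread("pics/w1.png")
off=.0  # crop px -> full: (x+.5)/5-.5+u0
f=lambda x,y:np.array([(x+.5)/5-.5+192,(y+.5)/5-.5+143])
S=f(316,217.5);N=f(317,258)
print(plane(c,S,.125),plane(c,N,.1484))
def model(p):
    r=tool(p[2],np.pi/6).as_matrix(); return np.array([p[0],p[1],.125]),r
def res(p):
    s,r=model(p); return np.r_[proj(c,s)[0]-S,proj(c,s-r[:,2]*.027)[0]-N]
q=least_squares(res,[.633,-.302,.02]); print(q.x,res(q.x))
# edges of slope face are level lines along rotator y: left/right edges of crop
for a,b in (((22,0),(38,425)),((597,0),(580,425))): pass
e=[plane(c,(200.5,139.5),.15),plane(c,(308.5,139.5),.15)]; d=e[0]-e[1]; print("yaw back edge",np.arctan2(-d[0],d[1]),np.linalg.norm(d))
s,r=model([q.x[0],q.x[1],.02]); pickle.dump((s,r),open("seat.pkl","wb"))
crop=im[143:233,192:312]
u0,v0,k=228,160,10
g=cv2.resize(im[v0:v0+52,u0:u0+52],None,fx=k,fy=k,interpolation=2); g=cv2.convertScaleAbs(g,alpha=1.9,beta=-120)
# shaft-polar unwrap on teeth end plane 17mm, radii 9..17
M=[]
for rad in np.linspace(.009,.018,60):
    th=np.radians(np.linspace(-180,180,720)); X=s-r[:,2]*.0165+rad*(np.cos(th)[:,None]*r[:,0]+np.sin(th)[:,None]*r[:,1]); M.append(proj(c,X))
M=np.array(M,np.float32); pol=cv2.remap(im,M[...,0],M[...,1],cv2.INTER_CUBIC); pol=cv2.convertScaleAbs(pol,alpha=1.9,beta=-120)
pol=cv2.resize(pol,(520,80))
cv2.imwrite("pics/t.png",np.vstack([g,pol]))
```

```text
[ 0.62859771 -0.30445096  0.125     ] [ 0.61428379 -0.3047908   0.1484    ]
[ 0.62815041 -0.3044609   0.02384166] [ 0.00098622  0.41995413 -0.00090896 -0.38012058]
yaw back edge 0.021599651922972075 0.10551690489211718
```

View pics/t.png

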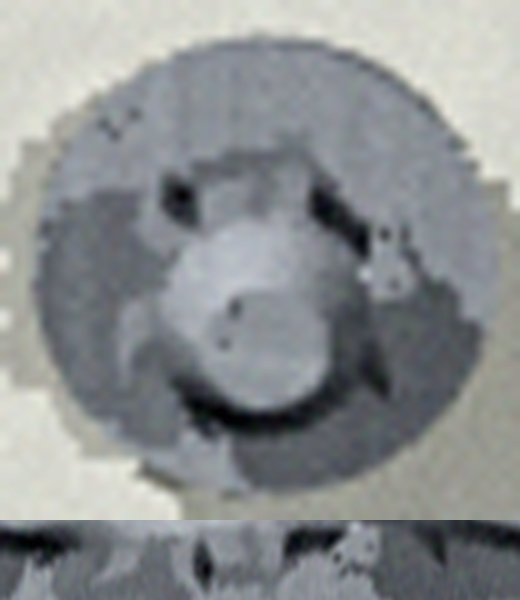

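Teeth: bright tooth faces at about (392,262), (165,215), (135,335) and (380,385) around an axis at (271,297). That puts a tooth about 11° from tool x towards tool y, modulo 60°. The seat is at about (0.6285,-0.3045,0.125) with yaw 0.02. Next, the disc.

Run:
```python
from h import *
rows([.604,.005,.165],tool(-.158,0))
```

```text
0 [0.0002, -0.0303, 0.0063] [-0.0052, -0.0518, 0.0176]
5 [-0.0009, -0.0304, 0.0056] [-0.0052, -0.0518, 0.0176]
9 [-0.002, -0.0304, 0.0053] [-0.0052, -0.0518, 0.0176]
```

Call:
move_arm([
  [0.5,[0.0002,-0.0303,0.0063],[-0.0052,-0.0518,0.0176]],
  [0.5,[0,-0.0303,0.0062],[-0.0052,-0.0518,0.0176]],
  [0.5,[-0.0003,-0.0303,0.006],[-0.0052,-0.0518,0.0176]],
  [0.5,[-0.0005,-0.0303,0.0059],[-0.0052,-0.0518,0.0176]],
  [0.5,[-0.0007,-0.0304,0.0057],[-0.0052,-0.0518,0.0176]],
  [0.5,[-0.0009,-0.0304,0.0056],[-0.0052,-0.0518,0.0176]],
  [0.5,[-0.0012,-0.0304,0.0055],[-0.0052,-0.0518,0.0176]],
  [0.5,[-0.0014,-0.0304,0.0054],[-0.0052,-0.0518,0.0176]],
  [0.5,[-0.0017,-0.0304,0.0053],[-0.0052,-0.0518,0.0176]],
  [0.5,[-0.002,-0.0304,0.0053],[-0.0052,-0.0518,0.0176]],
])

```text
time: 2.65
eef_pos: [0.6038, 0.0014, 0.1676]
tcp_rot: [0.997, -0.08, -0.0, 0.003]
contact_force: [0.8, -1.2, 0.8]
opening: 0.502
finger_force: 0.0
```

Run:
```python
from h import *
import pickle
st=get_state(); im=read_camera("wrist")[:,:,::-1].copy(); pickle.dump(st,open("w2.pkl","wb")); cv2.imwrite("pics/w2.png",im)
print(st["eef_pos"],R.from_quat(st["tcp_rot"]).as_matrix().round(3))
c=cam("wrist",st)
def box(cx,cy,y):
    L,W=.02,.008; M=R.from_euler('z',y).as_matrix(); return np.array([cx,cy,.069])+np.array([[L,W,0],[L,-W,0],[-L,-W,0],[-L,W,0]])@M.T
u,v=proj(c,[.605,.0047,.069])[0]; print(u,v)
big=cv2.resize(im,None,fx=1,fy=1); u0,v0=int(u)-75,max(int(v)-65,0)
cr=cv2.resize(im[v0:v0+130,u0:u0+150],None,fx=4,fy=4,interpolation=2)
pts=((proj(c,box(.605,.0047,-.158))-[u0,v0]+.5)*4-.5).astype(np.int32); cv2.polylines(cr,[pts],True,(0,0,255),1); print(u0,v0,pts.tolist())
cv2.imwrite("pics/w2c.png",cr)
```

```text
[0.60378626 0.00144207 0.16756373] [[ 0.987 -0.16  -0.001]
 [-0.16  -0.987 -0.007]
 [ 0.     0.007 -1.   ]]
247.50601887808529 184.6586943361198
172 119 [[269, 184], [335, 184], [335, 340], [272, 341]]
```

View pics/w2c.png

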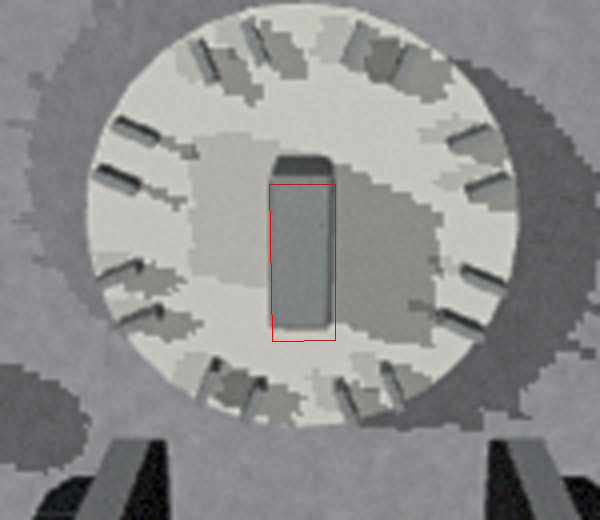

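The white disc is confirmed. Its bar top runs from (271,178) to (331,330) in the crop, about 2 mm further along +x than predicted, so the bar centre is about (0.6067,0.0047).

Run:
```python
from h import *
rows([.6067,.0047,.041],tool(-.158,0))
```

```text
0 [0.0003, 0.0001, 0.0125] [0.0003, 0.0003, 0.0]
5 [0.0003, 0.0001, 0.0125] [0.0003, 0.0003, 0.0]
9 [0.0003, 0.0001, 0.0125] [0.0003, 0.0003, 0.0]
```

Call:
move_arm([
  [0.5,[0.0003,0.0001,0.014],[0,0,0]],
  [0.5,[0.0003,0.0001,0.014],[0,0,0]],
  [0.5,[0.0003,0.0001,0.014],[0,0,0]],
  [0.5,[0.0003,0.0001,0.014],[0,0,0]],
  [0.5,[0.0003,0.0001,0.014],[0,0,0]],
  [0.5,[0.0003,0.0001,0.014],[0,0,0]],
  [0.5,[0.0003,0.0001,0.014],[0,0,0]],
  [0.5,[0.0003,0.0001,0.014],[0,0,0]],
  [0.5,[0.0003,0.0001,0.012],[0,0,0]],
  [0.5,[0,0,0],[0,0,0]],
])

```text
time: 3.53
eef_pos: [0.6045, -0.0017, 0.0399]
tcp_rot: [0.997, -0.08, -0.002, 0.003]
contact_force: [-0.6, 0.3, 0.3]
opening: 0.506
finger_force: 0.0
```

Call:
move_arm([
  [0,[0,0,0],[0,0,0]],
  [0,[0,0,0],[0,0,0]],
  [0,[0,0,0],[0,0,0]],
  [0,[0,0,0],[0,0,0]],
  [0,[0,0,0],[0,0,0]],
  [0,[0,0,0],[0,0,0]],
  [0,[0,0,0],[0,0,0]],
  [0,[0,0,0],[0,0,0]],
  [0,[0,0,0],[0,0,0]],
  [0,[0,0,0],[0,0,0]],
], grip_force=60)

```text
time: 4.37
eef_pos: [0.6068, -0.0019, 0.0437]
tcp_rot: [0.997, -0.08, 0.001, 0.003]
contact_force: [-0.0, -1.0, -0.5]
opening: 0.002
finger_force: 0.0
```

Run:
```python
from h import *
st=get_state(); print(st["eef_pos"],R.from_quat(st["tcp_rot"]).as_matrix().round(4),st["contact_force"],st["wrist_torque"],st["opening"],st["finger_force"])
```

```text
[ 0.60678478 -0.00186563  0.04366552] [[ 0.9873 -0.1587  0.002 ]
 [-0.1587 -0.9873 -0.0062]
 [ 0.0029  0.0058 -1.    ]] [-0.00521765 -1.01708659 -0.482338  ] [ 0.03666814 -0.02584117  0.05748313] 0.0017304845190937053 0.0
```

Run:
```python
from h import *
import pickle
print(get_state()["opening"])
a=read_camera("side")[:,:,::-1]; st=get_state(); b=read_camera("wrist")[:,:,::-1]
a=cv2.resize(a[110:290,190:440],(555,400)); b=cv2.resize(b[100:384,130:400],(0,0),fx=1,fy=1); b=cv2.resize(b,(240,252)); b=np.vstack([b,np.zeros((148,240,3),np.uint8)])
cv2.imwrite("pics/g1.png",np.hstack([a,b]))
```

```text
0.0017304845190937053
```

View pics/g1.png

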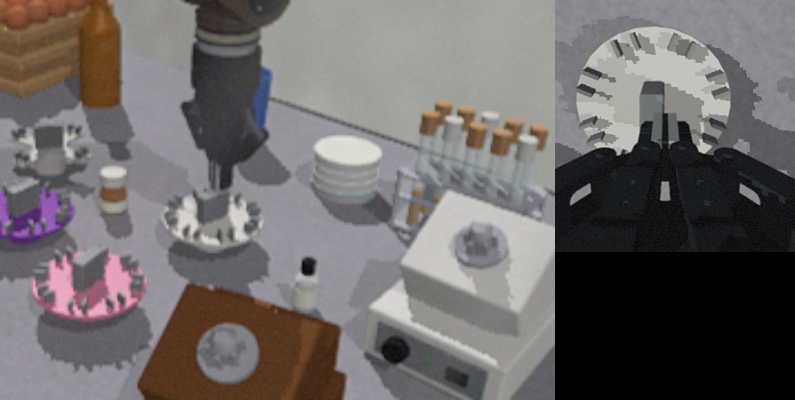

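Run:
```python
from h import *
s,t=cam("side"),cam("top"); st=get_state(); print(st["eef_pos"],st["time"],st["dq"].round(4),st["qpos"].round(4))
p=st["eef_pos"]; z=R.from_quat(st["tcp_rot"]).as_matrix()[:,2]
f=lambda q:((q-[190,110])*2.22).round().tolist()
print("side crop: tcp",f(proj(s,p)[0]),"20mm up",f(proj(s,p-.02*z)[0]),"40up",f(proj(s,p-.04*z)[0]),"bartop",f(proj(s,[.6067,.0047,.069])[0]),"barbase",f(proj(s,[.6067,.0047,.035])[0]))
for _ in range(4):
    read_camera("side"); print(get_state()["eef_pos"])
# diff with original side picture at disc
a=read_camera("side"); o=cv2.imread("pics/side0.png")[:,:,::-1]
d=np.abs(a.astype(int)-o).max(2); print((d[195:225,262:310]>25).astype(int).sum(1))
```

```text
[ 0.60678082 -0.00190493  0.04362761] 4.4667 [-0.0007  0.0008 -0.0016  0.0013  0.0002  0.    ] [-0.1675  0.3081  1.8551 -0.007   0.9756  1.5667]
side crop: tcp [218.0, 212.0] 20mm up [218.0, 197.0] 40up [219.0, 182.0] bartop [214.0, 191.0] barbase [213.0, 216.0]
[ 0.60678064 -0.00188929  0.04361532]
[ 0.60677507 -0.00189834  0.04363035]
[ 0.60679433 -0.00187836  0.04361079]
[ 0.6067866  -0.00189578  0.04362777]
[24 22 18 13  8  6  6  1  0  0  0  0  0  0  0  0  0  2  4  3  3  4  8  8
  5  0  0  0  0  0]
```

Run:
```python
from h import *
b=read_camera("wrist")[:,:,::-1]; a=read_camera("side")[:,:,::-1]
b=cv2.resize(b[170:270,200:300],(600,600),interpolation=2)[:,100:500]; a=cv2.resize(a[170:230,266:306],(400,600),interpolation=2)
cv2.imwrite("pics/g2.png",np.hstack([b,a]))
c=np.array([-.0019,.0187,.187]); print("tcp in picture", (np.array([250.5,220.8])-[200,170])*6-[100,0])
s=cam("side"); print("side tcp",(proj(s,get_state()["eef_pos"])[0]-[266,170])*10+[400,0], "bar top",(proj(s,[.6067,.0047,.069])[0]-[266,170])*10+[400,0])
print(-s[1].T@s[2])
```

```text
tcp in picture [203.  304.8]
side tcp [620.56536886 354.85435454] bar top [605.70446887 261.59854028]
[-0.09716809 -0.55638561  0.55118951]
```

View pics/g2.png

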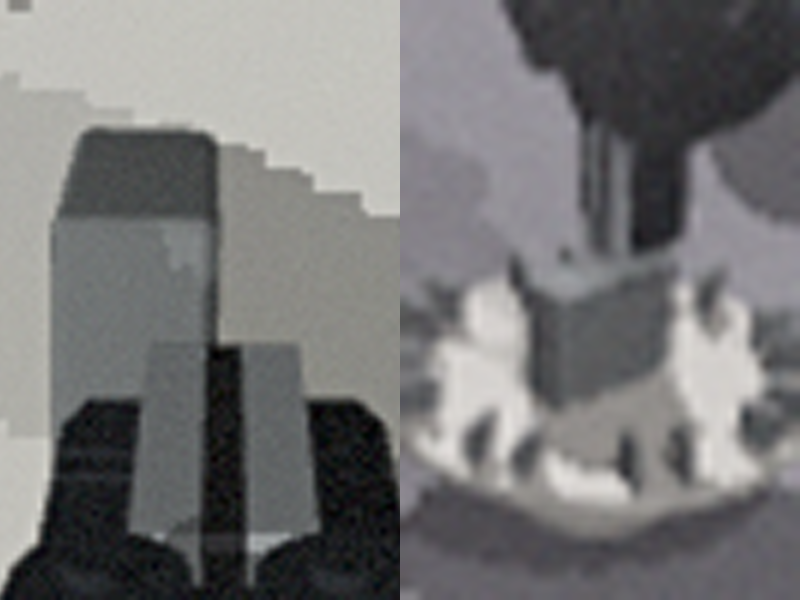

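The picture shows the shut fingers hovering just above the bar top and about 8 mm to one side. Wrist view: fingers centred at x≈222, bar at x≈135. Side view: tips at row ≈260, where the reported TCP would be at 355. So the tips really sit about 28 mm behind the reported TCP. I'll open, shift 7.5 mm towards the bar and go lower.

Call:
move_arm([
  [0.5,[0,-0.0012,-0.001],[0,0,0]],
  [0.5,[0,-0.0012,-0.001],[0,0,0]],
  [0.5,[0,-0.0012,0],[0,0,0]],
  [0.5,[0,-0.0012,0],[0,0,0]],
  [0.5,[0,-0.0012,0],[0,0,0]],
  [0.5,[0,-0.0015,0],[0,0,0]],
  [0.5,[0,0,0],[0,0,0]],
  [0.5,[0,0,0.002],[0,0,0]],
  [0.5,[0,0,0.004],[0,0,0]],
  [0.5,[0,0,0.004],[0,0,0]],
])

```text
time: 5.65
eef_pos: [0.608, 0.0054, 0.0353]
tcp_rot: [0.997, -0.08, 0.001, 0.003]
contact_force: [-0.2, -0.7, 0.0]
opening: 0.5
finger_force: 0.0
```

Call:
move_arm([
  [0.5,[0,0,0.003],[0,0,0]],
  [0.5,[0,0,0.003],[0,0,0]],
  [0.5,[0,0,0.002],[0,0,0]],
  [0.5,[0,0,0.002],[0,0,0]],
  [0.5,[0,0,0.002],[0,0,0]],
  [0.5,[0,0,0.002],[0,0,0]],
  [0.5,[0,0,0.002],[0,0,0]],
  [0.5,[0,0,0.002],[0,0,0]],
  [0.5,[0,0,0],[0,0,0]],
  [0.5,[0,0,0],[0,0,0]],
])

```text
time: 6.48
eef_pos: [0.6079, 0.0054, 0.0175]
tcp_rot: [0.997, -0.08, 0.001, 0.003]
contact_force: [-0.8, -0.2, -0.1]
opening: 0.499
finger_force: 0.0
```

Call:
move_arm([
  [0,[0,0,0],[0,0,0]],
  [0,[0,0,0],[0,0,0]],
  [0,[0,0,0],[0,0,0]],
  [0,[0,0,0],[0,0,0]],
  [0,[0,0,0],[0,0,0]],
  [0,[0,0,0],[0,0,0]],
  [0,[0,0,0],[0,0,0]],
  [0,[0,0,0],[0,0,0]],
  [0,[0,0,0],[0,0,0]],
  [0,[0,0,0],[0,0,0]],
], grip_force=60)

```text
time: 7.32
eef_pos: [0.6083, 0.0053, 0.0178]
tcp_rot: [0.997, -0.08, 0.001, 0.003]
contact_force: [0.5, 0.5, 1.8]
opening: 0.169
finger_force: 61.6
```

Run:
```python
from h import *
import pickle
st=get_state(); print(st["eef_pos"],R.from_quat(st["tcp_rot"]).as_matrix().round(4),st["contact_force"],st["wrist_torque"],st["opening"],st["finger_force"])
pickle.dump(st,open("grasp.pkl","wb")); im=read_camera("wrist")[:,:,::-1]; cv2.imwrite("pics/w3.png",im)
c=cam("wrist",st)
# bar +x end edge: sample rows brightness along bar centre col
p=proj(c,[st["eef_pos"]*[1,1,0]+[.0187,-.003,.069],st["eef_pos"]*[1,1,0]+[0,0,.069]]); print(p)
u=int(round(p[0,0])); print(u,[(v,int(im[v,u-3:u+4].mean())) for v in range(130,245,3)])
```

```text
[0.60826652 0.00531948 0.01783934] [[ 0.9873 -0.1587  0.0024]
 [-0.1587 -0.9873 -0.0063]
 [ 0.0034  0.0059 -1.    ]] [0.52841723 0.46194103 1.82034049] [-0.02188164 -0.02165033 -0.01710281] 0.16933627861041753 61.56803369522095
[[250.34822333 224.84595193]
 [250.48754636 261.25327873]]
250 [(130, 118), (133, 166), (136, 192), (139, 192), (142, 192), (145, 192), (148, 192), (151, 156), (154, 147), (157, 146), (160, 138), (163, 137), (166, 137), (169, 155), (172, 169), (175, 192), (178, 191), (181, 191), (184, 191), (187, 191), (190, 191), (193, 191), (196, 191), (199, 174), (202, 175), (205, 66), (208, 74), (211, 74), (214, 74), (217, 75), (220, 74), (223, 81), (226, 110), (229, 112), (232, 113), (235, 112), (238, 114), (241, 112), (244, 113)]
```

Gripped: opening 0.169, 62 N. Lifting.

Call:
move_arm([
  [0,[0,0,-0.005],[0,0,0]],
  [0,[0,0,-0.012],[0,0,0]],
  [0,[0,0,-0.02],[0,0,0]],
  [0,[0,0,-0.025],[0,0,0]],
  [0,[0,0,-0.03],[0,0,0]],
  [0,[0,0,-0.03],[0,0,0]],
  [0,[0,0,-0.03],[0,0,0]],
  [0,[0,0,-0.03],[0,0,0]],
  [0,[0,0,-0.02],[0,0,0]],
  [0,[0,0,-0.01],[0,0,0]],
])

```text
time: 8.2
eef_pos: [0.6088, 0.0066, 0.2343]
tcp_rot: [0.997, -0.08, 0.004, 0.003]
contact_force: [0.6, -0.4, -2.3]
opening: 0.172
finger_force: 61.2
```

```bash
cat >> h.py <<'E'
SEAT=np.array([.6285,-.3025,.125]); OFF=np.array([-.0012,0,.0178])
def tgt(h,ang,lean=np.pi/6):   # disc origin h above seat, tool turned ang (rad) about its z
    r=tool(.02,lean)*R.from_rotvec([0,0,ang]); zs=-tool(.02,np.pi/6).as_matrix()[:,2]
    return SEAT+h*zs-r.apply(OFF), r
def where(st=None):
    st=st or get_state(); r=R.from_quat(st["tcp_rot"]); o=st["eef_pos"]+r.apply(OFF)
    B=tool(.02,np.pi/6).as_matrix(); d=B.T@(o-SEAT); F=B.T@st["contact_force"]; M=B.T@st["wrist_torque"]
    print("lat mm",(d[:2]*1e3).round(1),"h mm",round(-d[2]*1e3,2),"rot deg",np.degrees((R.from_matrix(B).inv()*r).as_rotvec()).round(2),"F",F.round(1),"M",M.round(2),"open",round(st["opening"],3),"t",round(st["time"],2))
E
python3 - <<'E'
from h import *
st=get_state(); print(st["contact_force"],st["opening"],st["finger_force"],st["eef_pos"])
p,r=tgt(.075,.192); print(p); rows(p,r,n=12)
E
```

```text
[ 0.62498931 -0.38454779 -2.32727906] 0.1716273155593059 61.241101026535034 [0.60881804 0.00656303 0.23432846]
[ 0.58313379 -0.30363648  0.20595613]
0 [0.002, 0.0258, 0.0025] [0.0085, 0.0421, 0.0012]
6 [0.0016, 0.0259, 0.0017] [0.0085, 0.0421, 0.0012]
11 [0.0015, 0.026, 0.0009] [0.0085, 0.0421, 0.0012]
```

Call:
move_arm([
  [0,[0.0022,0.031,0.003],[0.0102,0.0505,0.0014]],
  [0,[0.0022,0.031,0.003],[0.0102,0.0505,0.0014]],
  [0,[0.0021,0.031,0.0027],[0.0102,0.0505,0.0014]],
  [0,[0.002,0.031,0.0025],[0.0102,0.0505,0.0014]],
  [0,[0.002,0.031,0.0022],[0.0102,0.0505,0.0014]],
  [0,[0.002,0.031,0.002],[0.0102,0.0505,0.0014]],
  [0,[0.0019,0.031,0.0018],[0.0102,0.0505,0.0014]],
  [0,[0.0019,0.031,0.0016],[0.0102,0.0505,0.0014]],
  [0,[0.0018,0.0312,0.0014],[0.0102,0.0505,0.0014]],
  [0,[0.0018,0.0312,0.001],[0.0102,0.0505,0.0014]],
])

```text
time: 9.03
eef_pos: [0.5803, -0.3034, 0.1994]
tcp_rot: [0.963, -0.083, 0.254, -0.028]
contact_force: [0.8, -0.4, -3.3]
opening: 0.17
finger_force: 61.2
```

Run:
```python
from h import *
im=read_camera("wrist"); cv2.imwrite("pics/w4.png",im[:,:,::-1]); where(); p,r=tgt(.034,.192); rows(p,r)
```

```text
lat mm [-8.7  5.6] h mm 70.15 rot deg [-0.28 -0.38 11.23] F [-3.9  4.8  2.6] M [-0.34 -0.65 -0.04] open 0.168 t 9.08
0 [0.0008, -0.0007, 0.0036] [0.0006, 0.0006, -0.0004]
5 [0.0007, -0.0007, 0.0036] [0.0006, 0.0006, -0.0004]
9 [0.0007, -0.0007, 0.0036] [0.0006, 0.0006, -0.0004]
```

Call:
move_arm([
  [0,[0.001,-0.001,0.003],[0,0,0]],
  [0,[0.001,-0.001,0.003],[0,0,0]],
  [0,[0.001,-0.001,0.003],[0,0,0]],
  [0,[0.001,-0.001,0.003],[0,0,0]],
  [0,[0.001,-0.001,0.003],[0,0,0]],
  [0,[0.001,-0.001,0.003],[0,0,0]],
  [0,[0,0,0.003],[0,0,0]],
  [0,[0,0,0],[0,0,0]],
  [0,[0,0,0],[0,0,0]],
  [0,[0,0,0],[0,0,0]],
])

```text
time: 9.92
eef_pos: [0.5981, -0.2976, 0.1861]
tcp_rot: [0.963, -0.083, 0.254, -0.027]
contact_force: [0.3, -0.3, -2.7]
opening: 0.172
finger_force: 61.2
```

Run:
```python
from h import *
where(); p,r=tgt(.032,.192); rows(p,r)
```

```text
lat mm [ 3.  -5.8] h mm 50.25 rot deg [ 1.000e-02 -3.800e-01  1.101e+01] F [-1.1  0.4  2.5] M [-0.02 -0.51 -0.05] open 0.172 t 9.92
0 [-0.0002, 0.0006, 0.0018] [0.0, 0.0007, -0.0]
5 [-0.0002, 0.0006, 0.0018] [0.0, 0.0007, -0.0]
9 [-0.0002, 0.0006, 0.0018] [0.0, 0.0007, -0.0]
```

Call:
move_arm([
  [0,[-0.0005,0.0015,0.002],[0,0.0007,0]],
  [0,[-0.0005,0.0015,0.002],[0,0.0007,0]],
  [0,[-0.0005,0.0015,0.002],[0,0.0007,0]],
  [0,[-0.0005,0.0015,0.002],[0,0.0007,0]],
  [0,[0,0,0.003],[0,0.0007,0]],
  [0,[0,0,0.003],[0,0.0007,0]],
  [0,[0,0,0.003],[0,0.0007,0]],
  [0,[0,0,0.002],[0,0.0007,0]],
  [0,[0,0,0.001],[0,0.0007,0]],
  [0,[0,0,0],[0,0,0]],
])

```text
time: 10.75
eef_pos: [0.6054, -0.3028, 0.1667]
tcp_rot: [0.962, -0.083, 0.257, -0.027]
contact_force: [-0.7, 0.7, -3.0]
opening: 0.17
finger_force: 61.2
```

Run:
```python
from h import *
where(); im=read_camera("side"); where()
s=cam("side"); st=get_state(); B=tool(.02,np.pi/6).as_matrix(); o=SEAT; r=R.from_quat(st["tcp_rot"]); d=st["eef_pos"]+r.apply(OFF)
u=proj(s,[SEAT,SEAT-.027*B[:,2],d,d-.035*B[:,2]]); print(u.round(1).tolist())
c=cv2.resize(im[160:260,340:460][:,:,::-1],(720,600),interpolation=2)
for q in u: cv2.circle(c,tuple(int(k) for k in (q-[340,160])*6),3,(0,0,255),1)
cv2.imwrite("pics/s5.png",c)
```

```text
lat mm [-0.4 -0.4] h mm 29.85 rot deg [ 0.   -0.05 11.02] F [-2.2 -0.8  2.3] M [ 0.   -0.5  -0.02] open 0.17 t 10.75
lat mm [-0.2 -0.3] h mm 30.09 rot deg [-1.000e-02 -3.000e-02  1.101e+01] F [-1.8  1.4  2.4] M [-0.06 -0.49  0.01] open 0.167 t 10.8
[[407.1, 218.7], [406.5, 211.4], [406.2, 210.6], [405.4, 200.5]]
```

View pics/s5.png

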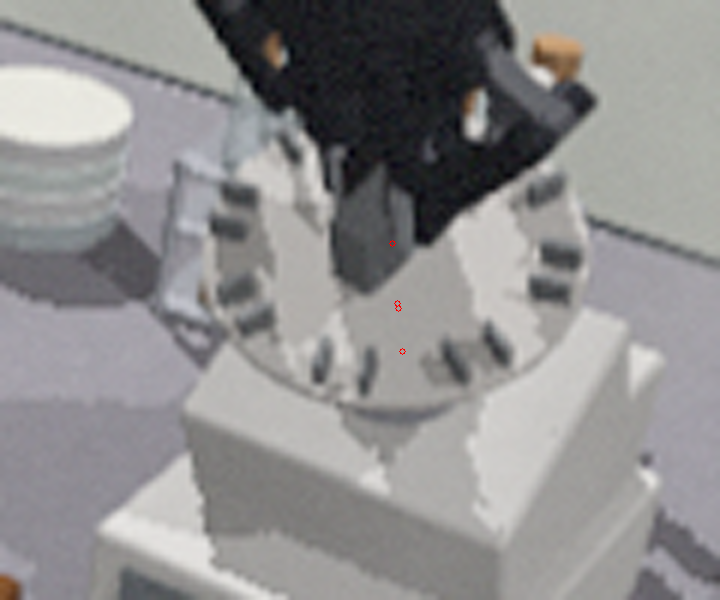

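The disc is held tilted, directly over the spindle: rim spans x≈210–590 in the crop, centred at ≈400, with the axis marks at ≈395–402. Pushing gently.

Call:
move_arm([
  [0,[0,0,0.001],[0,0,0]],
  [0,[0,0,0.001],[0,0,0]],
  [0,[0,0,0.001],[0,0,0]],
  [0,[0,0,0.001],[0,0,0]],
  [0,[0,0,0.001],[0,0,0]],
  [0,[0,0,0.001],[0,0,0]],
  [0,[0,0,0.001],[0,0,0]],
  [0,[0,0,0.001],[0,0,0]],
  [0,[0,0,0],[0,0,0]],
  [0,[0,0,0],[0,0,0]],
])

```text
time: 11.63
eef_pos: [0.6094, -0.3029, 0.1601]
tcp_rot: [0.962, -0.083, 0.257, -0.027]
contact_force: [0.6, 0.1, -2.2]
opening: 0.167
finger_force: 61.2
```

```bash
python3 -c "
from h import *
where()"
```

```text
lat mm [-0.2 -0.2] h mm 22.13 rot deg [-0.02 -0.03 11.02] F [-0.5 -0.   2.2] M [ 0.04 -0.5   0.01] open 0.167 t 11.63
```

Call:
move_arm([
  [0,[0,0,0.001],[0,0,0]],
  [0,[0,0,0.001],[0,0,0]],
  [0,[0,0,0.001],[0,0,0]],
  [0,[0,0,0.001],[0,0,0]],
  [0,[0,0,0.001],[0,0,0]],
  [0,[0,0,0.0005],[0,0,0]],
  [0,[0,0,0.0005],[0,0,0]],
  [0,[0,0,0.0005],[0,0,0]],
  [0,[0,0,0],[0,0,0]],
  [0,[0,0,0],[0,0,0]],
])

```text
time: 12.47
eef_pos: [0.6126, -0.3028, 0.1546]
tcp_rot: [0.962, -0.083, 0.257, -0.027]
contact_force: [0.0, 1.2, -2.2]
opening: 0.17
finger_force: 61.2
```

```bash
python3 -c "
from h import *
where()"
```

```text
lat mm [-0.1 -0.2] h mm 15.72 rot deg [-0.02 -0.02 11.01] F [-1.1 -1.2  1.9] M [-0.02 -0.48 -0.  ] open 0.17 t 12.47
```

Call:
move_arm([
  [0,[0,0,0.001],[0,0,0]],
  [0,[0,0,0.001],[0,0,0]],
  [0,[0,0,0.0005],[0,0,0]],
  [0,[0,0,0.0005],[0,0,0]],
  [0,[0,0,0.0005],[0,0,0]],
  [0,[0,0,0.0005],[0,0,0]],
  [0,[0,0,0.0005],[0,0,0]],
  [0,[0,0,0.0005],[0,0,0]],
  [0,[0,0,0],[0,0,0]],
  [0,[0,0,0],[0,0,0]],
])

```text
time: 13.3
eef_pos: [0.6151, -0.3028, 0.1502]
tcp_rot: [0.962, -0.083, 0.257, -0.027]
contact_force: [-0.2, -0.3, -2.4]
opening: 0.17
finger_force: 61.2
```

```bash
python3 -c "
from h import *
where()"
```

```text
lat mm [-0.2 -0.2] h mm 10.69 rot deg [-0.02 -0.03 11.01] F [-1.4  0.3  2. ] M [-0.02 -0.43 -0.04] open 0.17 t 13.3
```

Call:
move_arm([
  [0,[0,0,0.001],[0,0,0]],
  [0,[0,0,0.0005],[0,0,0]],
  [0,[0,0,0.0005],[0,0,0]],
  [0,[0,0,0.0005],[0,0,0]],
  [0,[0,0,0.0005],[0,0,0]],
  [0,[0,0,0.0005],[0,0,0]],
  [0,[0,0,0.0005],[0,0,0]],
  [0,[0,0,0.0005],[0,0,0]],
  [0,[0,0,0.0005],[0,0,0]],
  [0,[0,0,0],[0,0,0]],
])

```text
time: 14.13
eef_pos: [0.6176, -0.3027, 0.1458]
tcp_rot: [0.962, -0.083, 0.257, -0.027]
contact_force: [-0.5, -0.7, -1.8]
opening: 0.172
finger_force: 61.2
```

```bash
python3 -c "
from h import *
where()"
```

```text
lat mm [-0.2 -0.2] h mm 5.64 rot deg [-0.02 -0.03 11.02] F [-1.4  0.7  1.3] M [-0.03 -0.49 -0.01] open 0.172 t 14.13
```

Call:
move_arm([
  [0,[0,0,0.0005],[0,0,0]],
  [0,[0,0,0.0005],[0,0,0]],
  [0,[0,0,0.0005],[0,0,0]],
  [0,[0,0,0.0005],[0,0,0]],
  [0,[0,0,0.0005],[0,0,0]],
  [0,[0,0,0.0005],[0,0,0]],
  [0,[0,0,0.0005],[0,0,0]],
  [0,[0,0,0.0005],[0,0,0]],
  [0,[0,0,0],[0,0,0]],
  [0,[0,0,0],[0,0,0]],
])

```text
time: 14.97
eef_pos: [0.6196, -0.3027, 0.1424]
tcp_rot: [0.962, -0.083, 0.257, -0.027]
contact_force: [0.3, -0.4, -3.0]
opening: 0.175
finger_force: 61.2
```

```bash
python3 -c "
from h import *
where()"
```

```text
lat mm [-0.2 -0.2] h mm 1.71 rot deg [-0.02 -0.03 11.02] F [-1.2  0.4  2.7] M [-0.05 -0.53 -0.01] open 0.175 t 14.97
```

Call:
move_arm([
  [0,[0,0,0.0005],[0,0,0]],
  [0,[0,0,0.0005],[0,0,0]],
  [0,[0,0,0.0005],[0,0,0]],
  [0,[0,0,0.0005],[0,0,0]],
  [0,[0,0,0.0005],[0,0,0]],
  [0,[0,0,0.0005],[0,0,0]],
  [0,[0,0,0],[0,0,0]],
  [0,[0,0,0],[0,0,0]],
  [0,[0,0,0],[0,0,0]],
  [0,[0,0,0],[0,0,0]],
])

```text
time: 15.8
eef_pos: [0.6205, -0.3028, 0.1419]
tcp_rot: [0.963, -0.082, 0.257, -0.027]
contact_force: [-11.9, 4.0, 8.6]
opening: 0.174
finger_force: 63.5
```

```bash
python3 -c "
from h import *
where()"
```

```text
lat mm [ 0.3 -0.1] h mm 0.81 rot deg [ 0.02 -0.07 10.91] F [ -5.9  -4.3 -13.3] M [ 0.5  -1.48  0.03] open 0.174 t 15.8
```

Call:
move_arm([
  [0,[0,0,0.0005],[0,0,0.03]],
  [0,[0,0,0],[0,0,0.03]],
  [0,[0,0,0.0005],[0,0,-0.03]],
  [0,[0,0,0],[0,0,-0.03]],
  [0,[0,0,0.0005],[0,0,-0.03]],
  [0,[0,0,0],[0,0,-0.03]],
  [0,[0,0,0],[0,0,0.03]],
  [0,[0,0,0],[0,0,0.03]],
  [0,[0,0,0],[0,0,0]],
  [0,[0,0,0],[0,0,0]],
])

```text
time: 16.63
eef_pos: [0.6208, -0.3029, 0.142]
tcp_rot: [0.963, -0.081, 0.257, -0.027]
contact_force: [-20.2, 4.7, 15.4]
opening: 0.169
finger_force: 64.7
```

```bash
python3 -c "
from h import *
where()"
```

```text
lat mm [0.6 0. ] h mm 0.74 rot deg [ 0.03 -0.09 10.82] F [ -9.7  -5.1 -23.3] M [ 0.76 -1.94  0.  ] open 0.169 t 16.63
```

Call:
move_arm([
  [0,[0,0,-0.001],[0,0,0]],
  [0,[0,0,-0.001],[0,0,0]],
  [0,[0,0,0],[0,0,0.03]],
  [0,[0,0,0],[0,0,0.03]],
  [0,[0,0,0],[0,0,0.03]],
  [0,[0,0,0],[0,0,0.02]],
  [0,[0,0,0],[0,0,0]],
  [0,[0,0,0],[0,0,0]],
  [0,[0,0,0],[0,0,0]],
  [0,[0,0,0],[0,0,0]],
])

```text
time: 17.47
eef_pos: [0.6199, -0.3029, 0.1415]
tcp_rot: [0.957, -0.133, 0.254, -0.04]
contact_force: [-11.5, 1.4, 6.9]
opening: 0.167
finger_force: 63.0
```

```bash
python3 -c "
from h import *
where()"
```

```text
lat mm [-0.4 -0.1] h mm 0.82 rot deg [-0.04 -0.16 17.  ] F [ -6.5  -1.6 -11.7] M [ 0.32 -1.45 -0.58] open 0.167 t 17.47
```

The 0.58 N·m reaction torque shows the teeth are meshed, and h≈0.8 mm with a solid stop means it is home. Turning back, pressing once more and releasing.

Call:
move_arm([
  [0,[0,0,0],[0,0,-0.03]],
  [0,[0,0,0],[0,0,-0.03]],
  [0,[0,0,0.001],[0,0,-0.03]],
  [0,[0,0,0],[0,0,0]],
  [0.45,[0,0,-0.0005],[0,0,0]],
  [0.45,[0,0,0],[0,0,0]],
  [0.45,[0,0,0],[0,0,0]],
  [0.45,[0,0,0],[0,0,0]],
  [0.45,[0,0,0],[0,0,0]],
  [0.45,[0,0,0],[0,0,0]],
])

```text
time: 18.3
eef_pos: [0.6213, -0.3026, 0.1398]
tcp_rot: [0.961, -0.093, 0.257, -0.03]
contact_force: [-1.0, -0.5, 0.1]
opening: 0.451
finger_force: 0.0
```

```bash
python3 -c "
from h import *
where(); im=read_camera('wrist'); cv2.imwrite('pics/w6.png',im[:,:,::-1])"
```

```text
lat mm [ 0.  -0.3] h mm -1.4 rot deg [-2.000e-02 -1.000e-02  1.216e+01] F [-0.8  0.5 -0.6] M [-0.04 -0.24  0.03] open 0.451 t 18.3
```

Released with no contact force. Retreating along the spindle axis.

Call:
move_arm([
  [0.45,[0,0,-0.005],[0,0,0]],
  [0.45,[0,0,-0.008],[0,0,0]],
  [0.45,[0,0,-0.012],[0,0,0]],
  [0.45,[0,0,-0.015],[0,0,0]],
  [0.45,[0,0,-0.015],[0,0,0]],
  [0.45,[0,0,-0.02],[0,0,0]],
  [0.45,[0,0,-0.02],[0,0,0]],
  [0.45,[0,0,-0.015],[0,0,0]],
  [0.45,[0,0,-0.005],[0,0,0]],
  [0.45,[0,0,0],[0,0,0]],
])

```text
time: 19.18
eef_pos: [0.5638, -0.3048, 0.2426]
tcp_rot: [0.961, -0.093, 0.259, -0.028]
contact_force: [-0.4, -0.2, 0.8]
opening: 0.452
finger_force: 0.0
```

Run:
```python
from h import *
st=get_state(); im=read_camera("wrist")[:,:,::-1].copy(); s=read_camera("side")[:,:,::-1].copy(); where(st); cv2.imwrite("pics/w7.png",im); cv2.imwrite("pics/s7.png",s)
# rim: fit ellipse to the white disc outline in the wrist view; compare with rim predicted when home / on teeth
c=cam("wrist",st); B=tool(.02,np.pi/6).as_matrix(); sd=cam("side")
th=np.linspace(0,2*np.pi,73)[:-1]
def rim(C,h,rad=.06): return proj(C,SEAT-B[:,2]*h+rad*(np.cos(th)[:,None]*B[:,0]+np.sin(th)[:,None]*B[:,1]))
def score(C,img,h):
    g=cv2.GaussianBlur(cv2.cvtColor(img,cv2.COLOR_BGR2GRAY),(0,0),1).astype(np.float32); f=lambda P:cv2.remap(g,P[:,0].astype(np.float32)[None],P[:,1].astype(np.float32)[None],1)[0]
    return np.median(np.abs(f(rim(C,h,.0585))-f(rim(C,h,.0615))))
for n,C,img in (("wrist",c,im),("side",sd,s)):
    print(n,[(h,round(float(score(C,img,h/1e3)),1)) for h in (26,29,32,34,36,38,41,44,47,50,53,56)])
# side: bar top tone at predicted home place
for h in (.052,.069): print(h,proj(sd,SEAT-B[:,2]*h).round(1),s[tuple(proj(sd,SEAT-B[:,2]*h)[0][::-1].astype(int))])
```

```text
lat mm [1.6 0.8] h mm 116.45 rot deg [-0.21  0.19 12.1 ] F [-0.   0.2 -0.9] M [ 0.01 -0.26  0.01] open 0.452 t 19.18
wrist [(26, 8.3), (29, 9.1), (32, 13.9), (34, 15.4), (36, 15.8), (38, 14.2), (41, 13.2), (44, 14.4), (47, 15.9), (50, 15.6), (53, 13.0), (56, 11.1)]
side [(26, 8.8), (29, 10.1), (32, 10.7), (34, 10.4), (36, 9.5), (38, 8.7), (41, 7.8), (44, 6.3), (47, 4.9), (50, 4.7), (53, 3.5), (56, 4.4)]
0.052 [[405.9 204.3]] [127 125 121]
0.069 [[405.4 199.3]] [139 138 136]
```

The side-view rim fits best at 32–34 mm above the seat. Home is 35 mm and resting on the teeth would be 52 mm, so it is fully seated.

```bash
python3 -c "
from plant import *
print(sign_off())"
```

```text
the job is handed in; nothing more can be done
None
```

The white disc is meshed on the white rotator's spindle, sits home against the collar and has been released; the arm is clear, nothing else was touched, and the job was handed in at about 19 s.

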